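Gauge the gap and fit the socket on the stop's nut

TASK

The carved beam nose lies just short of the end stop on the jig: take the gauge out of its rack, put its blade down into the middle of the gap between nose and stop until its collar rests on the wood, and leave it standing there so the gap cannot shift. Then find which deep socket fits the nut on that end stop, trying them on it as needed (one too big drops over loosely and is no good), and finish still gripping the one that fits, upright and fully home over the nut, ready for the ratchet. The sockets you do not use must stand upright in their tray, and the other hand tools stay where they lie.

Things in the scene. Friction and masses are not known exactly. Their poses are not given: they have to be found in the camera images.
- gauge_handle (a point): Centre of the gauge's wooden handle, 26 mm wide (its x), 20 mm thick (y), 60 mm tall (z up). Under it are a steel collar 36 x 28 x 5 mm and a flat blade, 45 mm long, 30 mm wide (x), 5 mm thick (y; tapered to 2 mm over the last 10 mm): collar's underside 35 mm below this point, blade's tip 80 mm below. It stands loose in a slot of the rack, collar on top; lift it straight up 50 mm.
- rack: Light wood block, 70 (x) x 120 (y) mm, 56 mm high, with slots, fixed; origin under its centre. The gauge stands 30 mm along its +y.
- gap (a point): Middle of the gap's mouth, level with the wood on both sides, 78 mm above the bench. The gap runs 60 mm along x, is 7 mm wide along y, 60 mm deep, open above, upper edges bevelled 3 mm. Light-wood beam nose on its +y side (beam 105 mm wide, runs on along +y; a clamp 44 mm high stands on it 275 mm away), dark end stop on its -y side, 90 (x) x 110 (y) mm. Fixed.
- stop_bolt (a point): Where the bolt comes up through the end stop's wooden top, 70 mm along -y from the gap; axes as gap. The nut to work on stands here; the other nut is on the side stop beside the beam. A 19 mm nut is 11 mm high with its bolt 12 mm thick and 8 mm proud of it; a 24 mm nut is 15 mm high, its bolt 16 mm thick, 10 mm proud.
- nut_a_seat (a point): One of the two nuts: this point is on its bolt's axis, at the nut's underside, on the 50 mm square, 4 mm thick washer that lies on the stop. z up; x points at a corner of the nut (repeats every 60 degrees). The nut is tight, its top edge bevelled 2 mm. A socket is fully home when its mouth stands on the washer. Size: one of the two nuts is 19, the other 24 mm; which is not told.
- nut_b_seat (a point): One of the two nuts: this point is on its bolt's axis, at the nut's underside, on the 50 mm square, 4 mm thick washer that lies on the stop. z up; x points at a corner of the nut (repeats every 60 degrees). The nut is tight, its top edge bevelled 2 mm. A socket is fully home when its mouth stands on the washer. Size: one of the two nuts is 19, the other 24 mm; which is not told.
- socket_19_mid (a point): Centre, half-way up, of the 19 mm deep socket: plain steel cylinder, 28 mm outside, 76 mm tall, standing mouth down in the tray. Its six-sided bore, open below, is 20.2 mm across flats, 42 mm deep, flared 1.6 mm at the mouth; above it is solid. Goes on a 19 mm nut, stays perched on a 24 mm one. z is its axis, up; x points at a corner of the bore (repeats every 60 degrees).
- socket_24_mid (a point): Centre, half-way up, of the 24 mm deep socket: plain steel cylinder, 34 mm outside, 76 mm tall, standing mouth down in the tray. Its six-sided bore, open below, is 25.2 mm across flats, 42 mm deep, flared 1.6 mm at the mouth; above it is solid. Goes on a 24 mm nut, drops loosely over a 19 mm one. z is its axis, up; x points at a corner of the bore (repeats every 60 degrees).
- socket_30_mid (a point): Centre, half-way up, of the 30 mm deep socket: plain steel cylinder, 42 mm outside, 76 mm tall, standing mouth down in the tray. Its six-sided bore, open below, is 31.2 mm across flats, 42 mm deep, flared 1.6 mm at the mouth; above it is solid. Too big for both nuts. z is its axis, up; x points at a corner of the bore (repeats every 60 degrees).
- tray_floor (a point): Centre of the socket tray's floor, 3 mm above the bench. Fixed dark steel tray 90 mm (x) by 270 mm (y), rim 14 mm above the bench, walls 3 mm thick. The sockets stand in a row along its y, 85 mm apart, in any order.
- gauge: The gauge as a whole (see gauge_handle); origin at the blade's tip. Held across its thickness it cannot swing out of line with the gap. 110 g.
- socket_19: The 19 mm socket as a whole; origin at the centre of its mouth. 0.17 kg.
- socket_24: The 24 mm socket as a whole; origin at the centre of its mouth. 0.24 kg.
- socket_30: The 30 mm socket as a whole; origin at the centre of its mouth. 0.36 kg.
- mallet: Wooden mallet lying on the bench, head 68 mm thick and 100 mm long, handle along its +y 250 mm; origin under the head.
- chisel: Chisel lying on the bench, 260 mm long along its x, 26 mm thick; origin under its middle.
- ratchet: Socket ratchet lying on the bench, 230 mm long along its x, 24 mm thick; origin under its middle.
- adapter: Small steel square-drive adapter standing on the bench, 24 mm in diameter, 34 mm high; origin under its centre.
There are look-alikes about, which are no part of the job. What is shaped like the socket_19 but yellow is not meant.

How it is judged:
By the outcome, as a careful person would: the job done as asked, in the order asked, and still so for the second after the job is handed in, while the arm keeps its last pose, push and grip.
It also fails if it takes over 72 s, if anything falls off the work surface, if the arm or the gripper's body presses on something with over 40 N, if the wrist force passes 120 N, or if a joint passes its speed limit or range.

ROBOT

A 6-joint arm with a two-finger parallel gripper is mounted at the origin on the work surface. World frame = base frame: x ahead of the robot, y to its left, z up, the work surface at z = 0. Lengths are in m, angles in rad, forces in N, time in s.
With the tool pointing down it reaches from about 0.35 to 0.975 m from the base axis. Payload 4.9 kg.
Tool frame: the origin (TCP) lies midway between the tips of the shut fingers; the grasp point (between the pads) lies 19 mm behind it; z points along the fingers, y is the direction in which the jaws open and shut (so a half turn about z gives the same grasp; the last joint's range is limited). The gripper opens to 85 mm and grips with 20 to 120 N. Pads are 22 mm wide; open, the fingers measure 114 mm over their backs; the gripper's body (76 mm by 85 mm) begins 54 mm behind the grasp point. The pads swing forward as they close: fully open they stand 13 mm farther back than shut.
Start: joints at [1.158, 0.053, 1.613, -0, 1.476, -0.119], TCP at [0.181, 0.598, 0.231] pointing down, gripper open.
Joint ranges: [-3.01, 3.01], [-1.01, 2.22], [0.06, 2.58], [-1.02, 4.17], [0.09, 2.62], [-3.14, 3.14]. Speed limits (rad/s): [2.57, 2.57, 3.14, 3.14, 3.14, 3.14].

INTERFACE

Orientations are given as a 3x3 rotation matrix whose columns are the frame's x, y, z axes.
In Python, from bench import r, cams, order gives the robot as it stands. The module is installed in compiled form; this text tells all that it offers.
- The arm moves only by the tool move_arm, never from a script. Its argument "plan" is a list of rows, each a list of 7 numbers: the shift along the tool's x, y, z in mm, then the turn, a rotation vector about the tool's x, y, z in rad, then the closure, from 0 (fully open) to 1 (shut). In form: [[dx, dy, dz, ax, ay, az, grip], ...]. A call has 1 to 20 rows; each row is the pose to reach, as a shift and turn from the pose measured when the call began, along the tool's axes at that moment; what a row does not reach only later rows make up. A row lasts 1/8 s, in which the tool goes at most 62.5 mm and 10.7 degrees, less where a joint would pass 70% of its speed; a pose out of reach is approached as far as the arm can. A call with a gripper value outside its range is refused whole. The fingers move at their own pace and stop on an object; "newtons" is the grip in N (left out, the last holds). Time passes only in rows, so rows that repeat a pose let the fingers close. It gives the time, the measured TCP pose, the force and the opening at its end, in the units of the state.
- r.read_state(): the state, without advancing time (a new reading comes with each control period).
- cams.grab_frame(name): name is "scene" or "top" or "wrist"; returns the picture (420x560x3 uint8, red, green, blue); there is no depth.
- cams.camera_params(name): a dict with "fx", "fy", "cx", "cy" (pixels), "k1" (the pictures are not rectified: a ray, as slopes to the right and down, at radius r is drawn at 1 + k1 r^2 times it, then the intrinsics apply), "R" (3x3) and "t" (3): a world point X has camera coordinates R X + t. Camera axes: x right, y down, z forward; pixel columns grow to the right and rows downward; lengths in m; the calibration is good to about 2 mm. A picture is of the moment at which its call begins: read the wrist's pose just before it. camera_params takes no time and is no camera call; for the wrist camera it gives the pose at the moment of the call.
- order.job_done(): hands the job in, once; it reports no verdict.
The state is a dict: "t": time; "joint_positions": joint angles; "dq": joint speeds; "effort": joint torques, N m; "eef_pos": TCP position; "eef_rot": TCP orientation; "wrist_force": force on the tool from outside, world axes, zero at the start; "wrist_torque": the same for the moment, N m; "opening": finger opening in m.
Only numpy, scipy, OpenCV 4.12 (cv2) and the standard library are available. Lean on these libraries where they do the work, as an engineer would, in place of code of your own. Each camera call takes 0.05 s, during which the arm holds its last target.

## Working session

There is one attempt and no reset: what is moved stays moved. The work goes in short steps, Python scripts to look and compute and a tool call to move; the robot and the scene stay as the last step left them, time stands still between calls to the robot, and variables do not carry over. Pictures are saved under pics/ and viewed, and the job is handed in when it is done.

Besides the shell and the picture viewer there is one more tool, called after "Request:" as name(argument=value, ...) on one line, values as JSON. move_arm: Moves the arm, as the interface text tells. Its arguments: {"type":"object","properties":{"plan":{"type":"array"},"newtons":{"type":"number"}},"required":["plan"]}

```bash
mkdir -p pics; python3 - <<'E'
from bench import r,cams,order
import cv2,numpy as np
s=r.read_state()
print({k:np.round(v,3).tolist() for k,v in s.items()})
for n in ["scene","top","wrist"]:
    p=cams.camera_params(n); print(n,{k:np.round(v,4).tolist() for k,v in p.items()})
    im=cams.grab_frame(n); cv2.imwrite(f"pics/{n}0.png",im[:,:,::-1])
E
```

```text
{'t': 0.0, 'joint_positions': [1.158, 0.053, 1.614, 0.0, 1.476, -0.119], 'dq': [0.001, 0.001, 0.001, -0.001, 0.003, 0.002], 'effort': [-0.0, -39.369, -37.018, -0.0, 0.007, -0.0], 'eef_pos': [0.181, 0.598, 0.23], 'eef_rot': [[-0.957, 0.29, -0.001], [0.29, 0.957, -0.002], [0.0, -0.002, -1.0]], 'wrist_force': [0.744, 0.741, 0.34], 'wrist_torque': [-0.0, 0.009, 0.019], 'opening': 0.086}
scene {'fx': 494.3566, 'fy': 494.3566, 'cx': 281.4028, 'cy': 207.8627, 'k1': -0.0177, 'R': [[0.7897, 0.6134, 0.0056], [0.3446, -0.4361, -0.8313], [-0.5075, 0.6584, -0.5558]], 't': [-0.4385, -0.1154, 1.6263]}
top {'fx': 505.6667, 'fy': 505.6667, 'cx': 281.7945, 'cy': 204.9777, 'k1': -0.1137, 'R': [[0.0009, -0.9998, 0.0175], [-0.9916, -0.0031, -0.1295], [0.1295, -0.0172, -0.9914]], 't': [-0.0334, 0.5503, 1.3049]}
wrist {'fx': 374.7867, 'fy': 374.7867, 'cx': 272.7718, 'cy': 215.1118, 'k1': -0.0678, 'R': [[0.2906, 0.9568, -0.0021], [0.919, -0.2785, 0.2789], [0.2663, -0.083, -0.9603]], 't': [-0.6243, -0.0362, 0.3781]}
```

View pics/scene0.png

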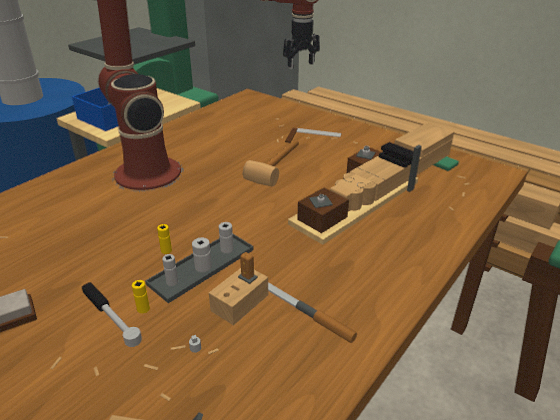

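View pics/top0.png

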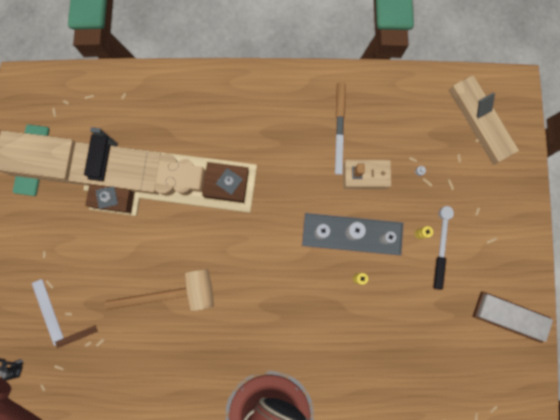

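View pics/wrist0.png

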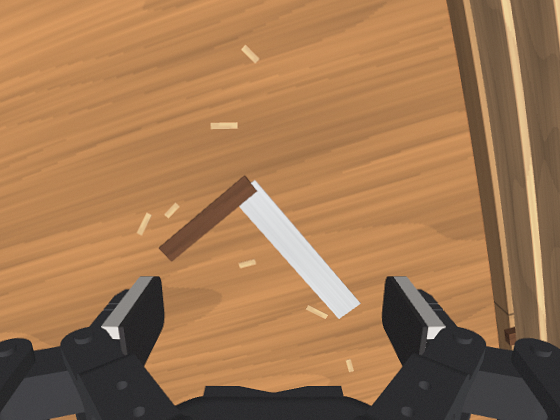

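The top view shows the jig: end stop at (226,181), side stop at (107,198). The tray is at (353,233), with the small socket at (391,237), the large one at (357,231) and the middle-sized one at (323,231). The rack is at (368,173) with the gauge handle at (361,169). I'll enlarge these regions.

```bash
cat > h.py <<'E'
from bench import r,cams,order
import cv2,numpy as np
def ray(p,u,v):
    K=np.array([[p['fx'],0,p['cx']],[0,p['fy'],p['cy']],[0,0,1.]])
    xd,yd=(u-p['cx'])/p['fx'],(v-p['cy'])/p['fy']; x,y=xd,yd
    for _ in range(20):
        f=1+p['k1']*(x*x+y*y); x,y=xd/f,yd/f
    R=np.array(p['R']);t=np.array(p['t'])
    return -R.T@t, R.T@np.array([x,y,1.])
def plane(p,u,v,z):
    o,d=ray(p,u,v); return o+d*(z-o[2])/d[2]
def proj(p,X):
    c=np.array(p['R'])@np.array(X)+np.array(p['t']); x,y=c[0]/c[2],c[1]/c[2]
    f=1+p['k1']*(x*x+y*y); return np.array([p['fx']*x*f+p['cx'],p['fy']*y*f+p['cy']])
E
python3 - <<'E'
import cv2
im=cv2.imread('pics/top0.png')
cv2.imwrite('pics/topA.png',cv2.resize(im[150:265,295:445],None,fx=5,fy=5,interpolation=cv2.INTER_CUBIC))
cv2.imwrite('pics/topB.png',cv2.resize(im[120:220,70:265],None,fx=4,fy=4,interpolation=cv2.INTER_CUBIC))
E
```

```text
(no output)
```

View pics/topA.png

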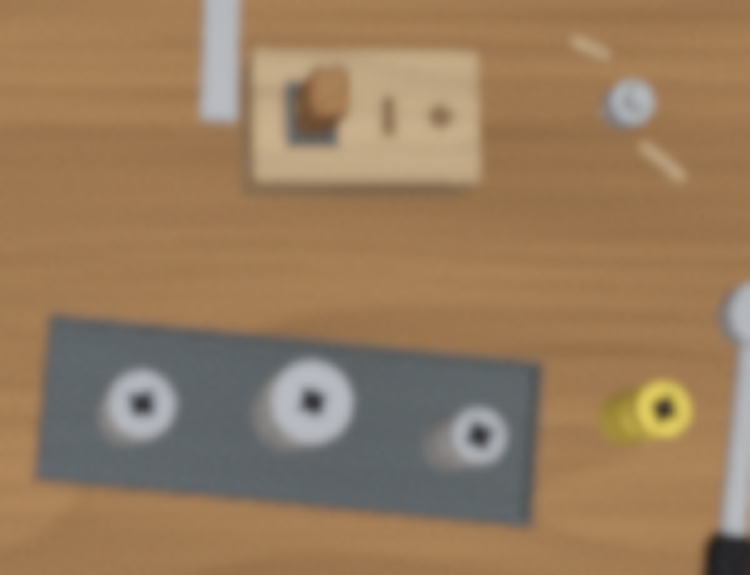

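View pics/topB.png

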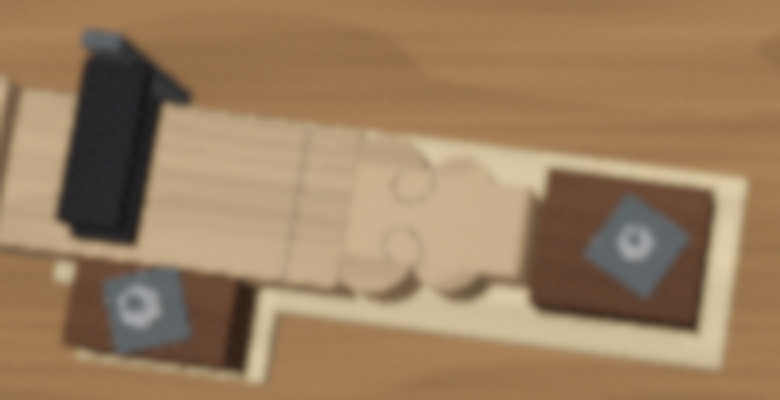

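```bash
python3 - <<'E'
from h import *
p=cams.camera_params('top')
A=lambda x,y:(295+(x+.5)/5-.5,150+(y+.5)/5-.5)
B=lambda x,y:(70+(x+.5)/4-.5,120+(y+.5)/4-.5)
def s(n,uv,z): print(n,np.round(plane(p,*uv,z)*1e3,1))
for n,q in dict(rTL=(253,47),rTR=(480,50),rBR=(480,182),rBL=(253,183)).items(): s(n,A(*q),.056)
s('handle top',A(327,88),.121)
for n,q in dict(L=(142,403),M=(312,401),R=(479,435)).items(): s(n,A(*q),.079)
for n,q in dict(tTL=(52,316),tTR=(540,362),tBR=(530,524),tBL=(38,480)).items(): s(n,A(*q),.014)
for n,q in dict(sTL=(551,170),sTR=(713,190),sBR=(697,327),sBL=(535,305),noseT=(530,188),noseB=(520,283)).items(): s(n,B(*q),.078)
s('bolt',B(634,242),.101); s('washer',B(637,247),.082)
s('sidebolt',B(137,305),.101)
for n,q in dict(wl=(584,244),wt=(631,193),wr=(690,240),wb=(647,298)).items(): s(n,B(*q),.082)
E
```

```text
rTL [ 671.5 -200.3   56. ]
rTR [ 670.9 -322.4   56. ]
rBR [ 599.4 -320.2   56. ]
rBL [ 598.2 -199.1   56. ]
handle top [ 636. -228.  121.]
L [ 480.1 -136.9   79. ]
M [ 481.2 -224.4   79. ]
R [ 463.7 -310.8   79. ]
tTL [532.2 -95.2  14. ]
tTR [ 507.7 -360.6   14. ]
tBR [ 420.  -352.8   14. ]
tBL [443.9 -87.3  14. ]
sTL [656.6 161.9  78. ]
sTR [643.6  56.5  78. ]
sBR [553.9  65.9  78. ]
sBL [567.9 170.4  78. ]
noseT [644.6 175.3  78. ]
noseB [582.2 180.4  78. ]
bolt [605.  105.1 101. ]
washer [605.2 104.8  82. ]
sidebolt [563.8 422.5 101. ]
wl [607.1 139.   82. ]
wt [640.6 109.3  82. ]
wr [609.9  70.8  82. ]
wb [572.   97.9  82. ]
```

```bash
cat >> h.py <<'E'
def Rt(yaw):  # tool pointing down, tool y along world dir (-sin yaw, cos yaw)
    c,s=np.cos(yaw),np.sin(yaw)
    return np.array([[-c,-s,0],[-s,c,0],[0,0,-1.]])
def rel(pos,yaw):
    st=r.read_state(); R0=np.array(st['eef_rot']); p0=np.array(st['eef_pos'])
    d=R0.T@(np.array(pos)-p0)*1e3
    a=cv2.Rodrigues(R0.T@Rt(yaw))[0].ravel()
    return np.round(d,1),np.round(a,4)
E
python3 - <<'E'
from h import *
p=cams.camera_params('wrist'); R=np.array(p['R']);o=-R.T@np.array(p['t'])
s=r.read_state(); R0=np.array(s['eef_rot'])
print('cam off tool',R0.T@(o-s['eef_pos']),'axis',R0.T@R[2])
print(rel([.63,.13,.27],-.123))
E
```

```text
cam off tool [ 0.07002092  0.00048876 -0.14171053] axis [-2.79118352e-01 -4.96030802e-04  9.60256580e-01]
(array([-565.4, -317.7,  -39.3]), array([-0.0016, -0.0003, -0.1708]))
```

```bash
python3 - <<'E'
from h import *
print(rel([.585,.14,.24],-.123))
E
```

```text
(array([-519.4, -321.1,   -9.2]), array([-0.0016, -0.0003, -0.1708]))
```

Request:
move_arm(plan=[[-520,-320,-9,0,0,-0.171,0],[-520,-320,-9,0,0,-0.171,0],[-520,-320,-9,0,0,-0.171,0],[-520,-320,-9,0,0,-0.171,0],[-520,-320,-9,0,0,-0.171,0],[-520,-320,-9,0,0,-0.171,0],[-520,-320,-9,0,0,-0.171,0],[-520,-320,-9,0,0,-0.171,0],[-520,-320,-9,0,0,-0.171,0],[-520,-320,-9,0,0,-0.171,0],[-520,-320,-9,0,0,-0.171,0],[-520,-320,-9,0,0,-0.171,0],[-520,-320,-9,0,0,-0.171,0]])

```text
t: 1.78
eef_pos: [0.5851, 0.142, 0.2396]
eef_rot: [[-0.993, 0.121, -0.001], [0.121, 0.993, -0.001], [0.001, -0.001, -1.0]]
wrist_force: [-0.1, 0.1, 1.0]
opening: 0.0854
```

```bash
cat >> h.py <<'E'
import json
def snap(cam,name):
    s=r.read_state(); p=cams.camera_params(cam); im=cams.grab_frame(cam)[:,:,::-1]
    cv2.imwrite(f'pics/{name}.png',im)
    json.dump({k:np.array(v).tolist() for k,v in p.items()},open(f'pics/{name}.json','w'))
    print('t',s['t'],np.round(s['eef_pos'],4),np.round(s['wrist_force'],1),s['opening']); return im,p
E
python3 - <<'E'
from h import *
snap('wrist','w1')
E
```

```text
t 1.775 [0.5851 0.142  0.2396] [-0.1  0.1  1. ] 0.08535570341111855
```

View pics/w1.png

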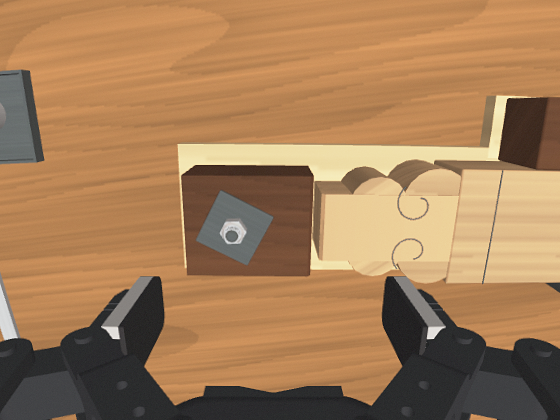

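```bash
python3 - <<'E'
import cv2
im=cv2.imread('pics/w1.png')
cv2.imwrite('pics/w1z.png',cv2.resize(im[155:285,175:345],None,fx=4.5,fy=4.5,interpolation=cv2.INTER_CUBIC))
E
```

```text
(no output)
```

View pics/w1z.png

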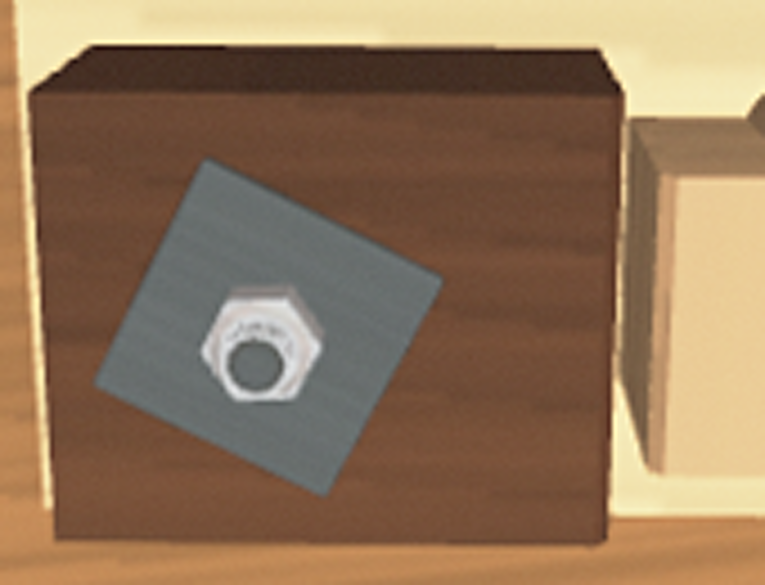

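```bash
python3 - <<'E'
from h import *
p=json.load(open('pics/w1.json'))
Z=lambda x,y:(175+(x+.5)/4.5-.5,155+(y+.5)/4.5-.5)
def s(n,q,z):
    X=plane(p,*Z(*q),z)*1e3; print(n,np.round(X,1)); return X[:2]
c=[s('stop',q,.078) for q in [(32,93),(622,93),(606,540),(57,540)]]
print('mean',np.mean(c,0), [np.linalg.norm(c[i]-c[i-1]) for i in range(4)])
e1=s('noseT',(677,178),.078);e2=s('noseB',(665,475),.078)
e1=s('noseT75',(660,175),.075);e2=s('noseB75',(648,470),.075)
w=[s('w',q,.082) for q in [(204,157),(443,278),(327,496),(94,383)]]
print('wmean',np.mean(w,0),[np.linalg.norm(w[i]-w[i-1]) for i in range(4)])
for i in range(4):
    d=w[i]-w[i-1]; print('edge ang',np.degrees(np.arctan2(d[1],d[0])))
s('bolt',(256,365),.101)
n=[s('n',q,.092) for q in [(202,350),(228,290),(297,290),(322,345),(292,400),(235,400)]]
print(np.mean(n,0),np.linalg.norm(n[0]-n[3]),np.linalg.norm(n[1]-n[4]),np.linalg.norm(n[2]-n[5]))
for i in range(3):
    d=n[i+3]-n[i]; print('corner ang',np.degrees(np.arctan2(d[1],d[0]))%60)
d=c[1]-c[0];print('stop y dir',np.degrees(np.arctan2(-d[0],d[1])));d=c[2]-c[3];print(np.degrees(np.arctan2(-d[0],d[1])))
E
```

```text
stop [560.1  69.6  78. ]
stop [573.2 176.4  78. ]
stop [661.3 165.1  78. ]
stop [648.4  57.6  78. ]
mean [610.750332   117.20972011] [np.float64(89.132904427891), np.float64(107.61119611695817), np.float64(88.79273440801335), np.float64(108.29369112466452)]
noseT [590.3 185.   78. ]
noseB [649.  177.8  78. ]
noseT75 [590.  182.3  75. ]
noseB75 [648.8 174.9  75. ]
w [575.   99.7  82. ]
w [602.9 140.   82. ]
w [643.6 112.5  82. ]
w [615.5  72.   82. ]
wmean [609.2511846  106.04730289] [np.float64(49.09827887120974), np.float64(49.0526179458694), np.float64(49.11426209954093), np.float64(49.35641965760414)]
edge ang 145.61268962956024
edge ang 55.20949494785117
edge ang -34.033015416380074
edge ang -124.80548790847442
bolt [609.3 106.1 101. ]
n [608.2  95.3  92. ]
n [597.6 101.8  92. ]
n [599.1 114.1  92. ]
n [609.9 117.1  92. ]
n [619.8 110.1  92. ]
n [618.5  99.8  92. ]
[608.84254194 106.36682725] 21.831206298834076 23.688954638872797 24.14321487796724
corner ang 25.58110935014288
corner ang 20.583229952316834
corner ang 23.54955500039047
stop y dir -7.041037887363356
-6.86410997786939
```

The wrist view shows the end stop, its washer centred near (232,231), and a nut about 22 mm across its corners, so 19 mm. The gap's edges are at about x=312 and x=322. Next I go above the gauge.

```bash
python3 - <<'E'
from h import *
print(rel([.605,-.23,.24],0))
E
```

```text
(array([-6.47e+01, -3.67e+02,  2.00e-01]), array([-0.0014, -0.0007, -0.1209]))
```

Request:
move_arm(plan=[[-65,-367,0,0,0,-0.121,0],[-65,-367,0,0,0,-0.121,0],[-65,-367,0,0,0,-0.121,0],[-65,-367,0,0,0,-0.121,0],[-65,-367,0,0,0,-0.121,0],[-65,-367,0,0,0,-0.121,0],[-65,-367,0,0,0,-0.121,0],[-65,-367,0,0,0,-0.121,0],[-65,-367,0,0,0,-0.121,0],[-65,-367,0,0,0,-0.121,0]])

```text
t: 3.08
eef_pos: [0.6055, -0.2286, 0.2404]
eef_rot: [[-1.0, -0.002, -0.001], [-0.002, 1.0, -0.001], [0.001, -0.001, -1.0]]
wrist_force: [-0.8, -1.1, 0.8]
opening: 0.0854
```

```bash
python3 - <<'E'
from h import *
snap('wrist','w2')
E
```

```text
t 3.075 [ 0.6055 -0.2286  0.2404] [-0.8 -1.1  0.8] 0.08537149062812036
```

View pics/w2.png

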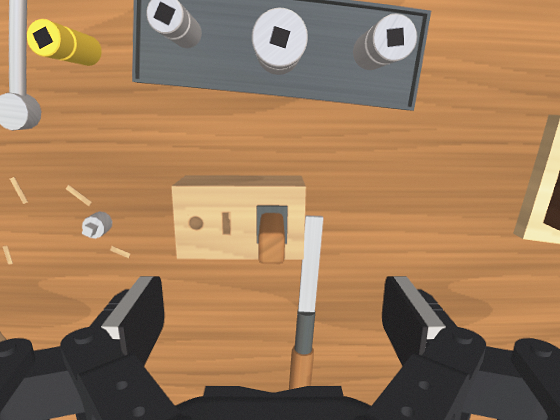

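```bash
python3 - <<'E'
import cv2
im=cv2.imread('pics/w2.png')
cv2.imwrite('pics/w2z.png',cv2.resize(im[170:275,165:325],None,fx=5,fy=5,interpolation=cv2.INTER_CUBIC))
cv2.imwrite('pics/w2s.png',cv2.resize(im[0:115,125:435],None,fx=2.5,fy=2.5,interpolation=cv2.INTER_CUBIC))
E
```

```text
(no output)
```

View pics/w2z.png

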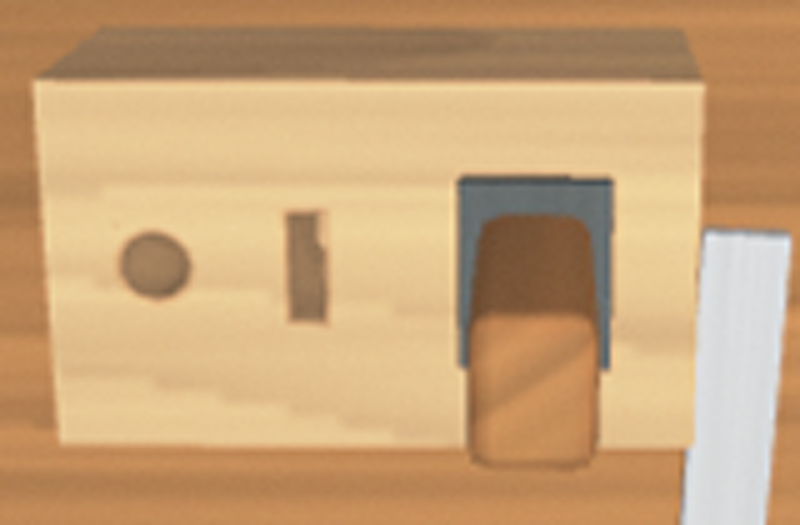

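View pics/w2s.png

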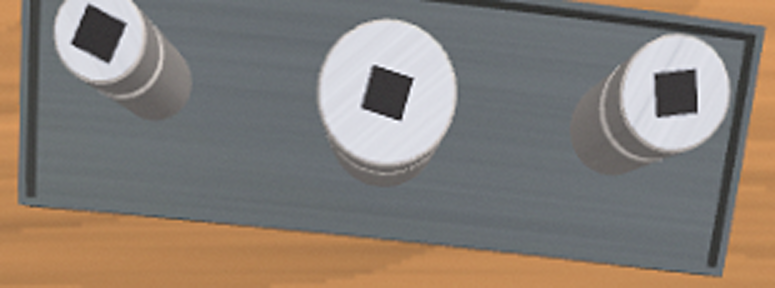

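```bash
python3 - <<'E'
from h import *
p=json.load(open('pics/w2.json'))
Z=lambda x,y:(165+(x+.5)/5-.5,170+(y+.5)/5-.5)
def s(n,q,z):
    X=plane(p,*q,z)*1e3; print(n,np.round(X,1)); return X[:2]
c=[s('h',Z(*q),.121) for q in [(469,312),(597,312),(594,467),(471,465)]];print(np.mean(c,0))
c=[s('collar',Z(*q),.061) for q in [(460,178),(613,180)]]
c=[s('rack',Z(*q),.056) for q in [(33,80),(704,82),(692,447),(60,443)]];print(np.mean(c,0))
S=lambda x,y:(125+(x+.5)/2.5-.5,(y+.5)/2.5-.5)
for n,q in dict(s19=(99,34),s30=(387,92),s24=(676,92)).items(): s(n,S(*q),.079)
for n,sq in dict(s19=[(88,6),(125,20),(110,62),(72,46)],s30=[(374,66),(413,76),(402,122),(361,109)],s24=[(654,73),(695,70),(698,114),(658,117)]).items():
    P=[plane(p,*S(*q),.079)*1e3 for q in sq]; print(n,np.mean(P,0), [round(np.degrees(np.arctan2(*(P[i]-P[i-1])[1::-1]))%90,1) for i in range(4)])
E
```

```text
h [ 624.4 -239.2  121. ]
h [ 624.3 -220.4  121. ]
h [ 649.  -220.6  121. ]
h [ 648.7 -239.2  121. ]
[ 636.61038886 -229.84986262]
collar [ 619.7 -243.1   61. ]
collar [ 620. -216.   61.]
rack [ 603.  -319.3   56. ]
rack [ 603.3 -199.9   56. ]
rack [ 673.1 -200.3   56. ]
rack [ 672.7 -319.4   56. ]
[ 638.05769094 -259.7236934 ]
s19 [ 467.  -309.8   79. ]
s30 [ 484.1 -223.8   79. ]
s24 [ 483.  -136.5   79. ]
s19 [ 466.84843812 -309.8947026    79.        ] [np.float64(63.6), np.float64(69.3), np.float64(66.2), np.float64(67.2)]
s30 [ 484.42533214 -223.67596964   79.        ] [np.float64(72.2), np.float64(76.6), np.float64(76.3), np.float64(73.4)]
s24 [ 483.45314318 -136.3706416    79.        ] [np.float64(9.2), np.float64(5.2), np.float64(8.4), np.float64(5.2)]
```

```bash
python3 - <<'E'
from h import *
print(rel([.637,-.2297,.14],0),rel([.637,-.2297,.077],0))
E
```

```text
(array([-31.5,  -0.8, 100.4]), array([-0.0014, -0.0006,  0.0018])) (array([-31.6,  -0.7, 163.4]), array([-0.0014, -0.0006,  0.0018]))
```

Request:
move_arm(plan=[[-31,-1,40,-0.001,0,0.002,0],[-31,-1,80,-0.001,0,0.002,0],[-31.5,-1,100,-0.001,0,0.002,0],[-31.5,-0.8,120,-0.001,0,0.002,0],[-31.5,-0.8,140,-0.001,0,0.002,0],[-31.5,-0.8,155,-0.001,0,0.002,0],[-31.5,-0.8,163,-0.001,0,0.002,0],[-31.5,-0.8,163,-0.001,0,0.002,0.5],[-31.5,-0.8,163,-0.001,0,0.002,1],[-31.5,-0.8,163,-0.001,0,0.002,1],[-31.5,-0.8,163,-0.001,0,0.002,1],[-31.5,-0.8,163,-0.001,0,0.002,1]], newtons=40)

```text
t: 4.62
eef_pos: [0.6374, -0.23, 0.0783]
eef_rot: [[-1.0, 0.0, 0.001], [0.0, 1.0, -0.001], [-0.001, -0.001, -1.0]]
wrist_force: [0.4, 0.9, 3.3]
opening: 0.0194
```

```bash
python3 - <<'E'
from h import *
snap('wrist','w3')
E
```

```text
t 4.625 [ 0.6374 -0.23    0.0783] [0.4 0.9 3.3] 0.019356621670417785
```

View pics/w3.png

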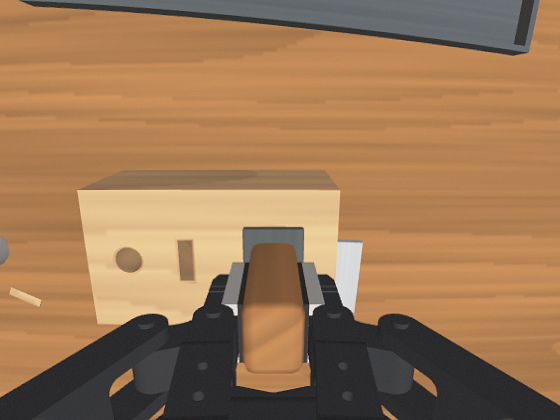

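Gripped at 19.4 mm with no side force. I'll lift it straight up and then carry it over to the gap.

Request:
move_arm(plan=[[0,0,-15,0,0,0,1],[0,0,-35,0,0,0,1],[0,0,-60,0,0,0,1],[0,0,-90,0,0,0,1],[0,0,-130,0,0,0,1],[0,0,-140,0,0,0,1]])

```text
t: 5.42
eef_pos: [0.6391, -0.2307, 0.2238]
eef_rot: [[-1.0, 0.0, 0.008], [0.0, 1.0, -0.005], [-0.008, -0.005, -1.0]]
wrist_force: [0.7, -0.8, -1.2]
opening: 0.0191
```

```bash
python3 - <<'E'
from h import *
print(rel([.619,.1755,.19],-.121), rel([.62,.17,.21],-.121)); print(r.read_state()['opening'])
E
```

```text
(array([ 20.5, 406.4,  31.8]), array([-0.004 ,  0.0081,  0.1208])) (array([ 19.3, 400.8,  11.8]), array([-0.004 ,  0.0081,  0.1208]))
0.019119904413984583
```

Request:
move_arm(plan=[[5,50,0,-0.004,0.008,0.02,1],[19,100,5,-0.004,0.008,0.06,1],[19,160,8,-0.004,0.008,0.121,1],[20,220,8,-0.004,0.008,0.121,1],[20,280,8,-0.004,0.008,0.121,1],[20,340,8,-0.004,0.008,0.121,1],[20,385,8,-0.004,0.008,0.121,1],[20.5,406,8,-0.004,0.008,0.121,1],[20.5,406,20,-0.004,0.008,0.121,1],[20.5,406,32,-0.004,0.008,0.121,1],[20.5,406,32,-0.004,0.008,0.121,1],[20.5,406,32,-0.004,0.008,0.121,1]])

```text
t: 6.92
eef_pos: [0.6191, 0.174, 0.1896]
eef_rot: [[-0.992, 0.122, -0.0], [0.122, 0.992, -0.0], [0.0, -0.0, -1.0]]
wrist_force: [-0.1, 1.0, -0.8]
opening: 0.0197
```

```bash
python3 - <<'E'
from h import *
im,p=snap('wrist','w4'); snap('scene','s4')
cv2.imwrite('pics/w4z.png',cv2.resize(im[170:370,150:400],None,fx=3,fy=3,interpolation=cv2.INTER_CUBIC))
E
```

```text
t 6.925 [0.6191 0.174  0.1896] [-0.1  1.  -0.8] 0.019680658624609947
t 6.975 [0.6193 0.1743 0.1901] [-0.3 -0.7 -2. ] 0.01926810847908441
```

View pics/w4z.png

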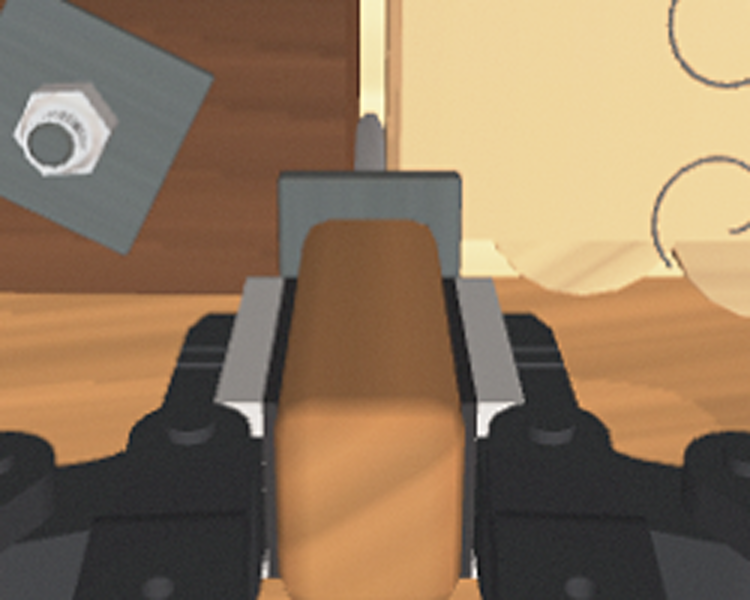

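View pics/s4.png

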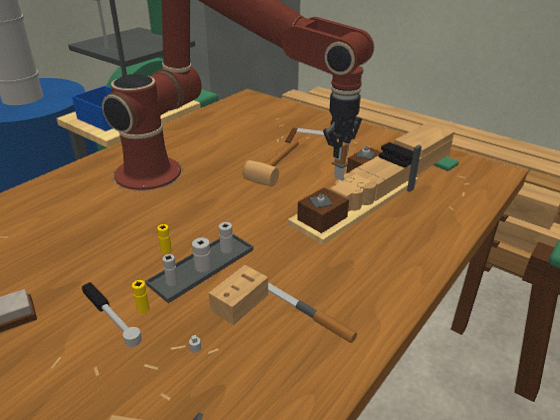

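```bash
python3 - <<'E'
from h import *
p=json.load(open('pics/w4.json')); im=cv2.imread('pics/w4.png')
s=r.read_state();R0=np.array(s['eef_rot']);t0=np.array(s['eef_pos'])
for v in (180,190,200): print(v,[int(x) for x in im[v,260:290].sum(1)])
Z=lambda x,y:(150+(x+.5)/3-.5,170+(y+.5)/3-.5)
def loc(n,q,z): print(n,np.round(R0.T@(plane(p,*Z(*q),z)-t0)*1e3,2),np.round(plane(p,*Z(*q),z)*1e3,1))
for y in (30,60,90):
    loc('stop edge clear',(359,y),.075);loc('nose clear',(385,y),.075);loc('nose 78',(402,y),.078)
loc('tipL',(356,125),.1224);loc('tipR',(384,125),.1224)
loc('bolt',(50,145),.101)
E
```

```text
180 [248, 256, 256, 253, 253, 232, 229, 229, 232, 166, 645, 675, 663, 662, 666, 666, 666, 677, 510, 384, 478, 502, 497, 498, 595, 614, 605, 610, 605, 612]
190 [261, 260, 265, 258, 269, 244, 227, 229, 236, 150, 629, 660, 650, 650, 649, 646, 657, 666, 437, 400, 489, 502, 497, 508, 592, 608, 609, 608, 605, 609]
200 [256, 263, 260, 255, 261, 235, 228, 237, 231, 155, 657, 685, 672, 668, 670, 671, 674, 687, 465, 402, 489, 485, 463, 521, 598, 609, 609, 609, 605, 604]
stop edge clear [ 21.43  -2.73 115.37] [597.9 174.4  75. ]
nose clear [ 21.42   3.28 115.37] [598.6 180.4  75. ]
nose 78 [ 21.99   7.13 112.37] [598.6 184.3  78. ]
stop edge clear [ 14.35  -2.76 115.37] [604.9 173.5  75. ]
nose clear [ 14.34   3.3  115.37] [605.7 179.5  75. ]
nose 78 [ 14.98   7.17 112.37] [605.5 183.5  78. ]
stop edge clear [  7.15  -2.79 115.38] [612.1 172.6  75. ]
nose clear [  7.15   3.31 115.38] [612.8 178.7  75. ]
nose 78 [  7.88   7.22 112.38] [612.6 182.6  78. ]
tipL [11.83 -2.89 67.98] [607.4 173.1 122.4]
tipR [11.82  2.51 67.98] [608.  178.5 122.4]
bolt [  1.52 -69.01  89.37] [609.6 106.2 101. ]
```

Seen straight down, the gap is centred at column 274.3 and the blade tip at 273.2. I'll correct by about 0.9 mm in y and start lowering.

Request:
move_arm(plan=[[0.5,0.9,10,0,0,0,1],[0.5,0.9,25,0,0,0,1],[0.5,0.9,38,0,0,0,1],[0.5,0.9,44,0,0,0,1],[0.5,0.9,50,0,0,0,1],[0.5,0.9,55,0,0,0,1],[0.5,0.9,60,0,0,0,1],[0.5,0.9,60,0,0,0,1]])

```text
t: 8.02
eef_pos: [0.6188, 0.1754, 0.13]
eef_rot: [[-0.993, 0.122, 0.0], [0.122, 0.993, -0.0], [-0.0, -0.0, -1.0]]
wrist_force: [0.9, 0.5, -1.9]
opening: 0.0197
```

Request:
move_arm(plan=[[0,0,8,0,0,0,1],[0,0,16,0,0,0,1],[0,0,22,0,0,0,1],[0,0,26,0,0,0,1],[0,0,28,0,0,0,1],[0,0,29,0,0,0,1],[0,0,30,0,0,0,1],[0,0,30,0,0,0,1]])

```text
t: 9.02
eef_pos: [0.619, 0.1755, 0.1002]
eef_rot: [[-0.993, 0.122, 0.001], [0.122, 0.993, 0.0], [-0.001, 0.0, -1.0]]
wrist_force: [-0.3, 0.5, -1.0]
opening: 0.0195
```

Request:
move_arm(plan=[[0,0,1,0,0,0,1],[0,0,2,0,0,0,1],[0,0,2,0,0,0,1]])

```text
t: 9.4
eef_pos: [0.6192, 0.1755, 0.1002]
eef_rot: [[-0.993, 0.122, 0.001], [0.122, 0.993, -0.0], [-0.001, -0.0, -1.0]]
wrist_force: [-4.8, -0.6, 7.9]
opening: 0.0197
```

It makes contact at z=0.1002, where 0.1003 was predicted. I'll release the gauge and back off upwards.

Request:
move_arm(plan=[[0,0,0,0,0,0,0.7],[0,0,0,0,0,0,0.5],[0,0,0,0,0,0,0.45],[0,0,0,0,0,0,0.45],[0,0,-20,0,0,0,0.45],[0,0,-50,0,0,0,0.45],[0,0,-90,0,0,0,0.3],[0,0,-130,0,0,0,0],[0,0,-150,0,0,0,0]])

```text
t: 10.52
eef_pos: [0.6203, 0.1757, 0.2551]
eef_rot: [[-0.993, 0.122, 0.007], [0.122, 0.993, 0.001], [-0.007, 0.002, -1.0]]
wrist_force: [-0.2, -0.5, -0.2]
opening: 0.0854
```

```bash
python3 - <<'E'
from h import *
im,p=snap('wrist','w5')
im2,_=snap('scene','s5')
cv2.imwrite('pics/w5z.png',cv2.resize(im[100:400,100:460],None,fx=2,fy=2,interpolation=cv2.INTER_CUBIC))
cv2.imwrite('pics/s5z.png',cv2.resize(im2[100:260,260:480],None,fx=3.5,fy=3.5,interpolation=cv2.INTER_CUBIC))
print(rel([.475,-.29,.24],.09))
E
```

```text
t 10.525 [0.6203 0.1757 0.2551] [-0.2 -0.5 -0.2] 0.08541327061780532
t 10.575 [0.621  0.1759 0.2569] [0.5 0.8 2.5] 0.08544299430388189
(array([  87.9, -480. ,   12.9]), array([ 0.001 ,  0.0072, -0.212 ]))
```

View pics/w5z.png

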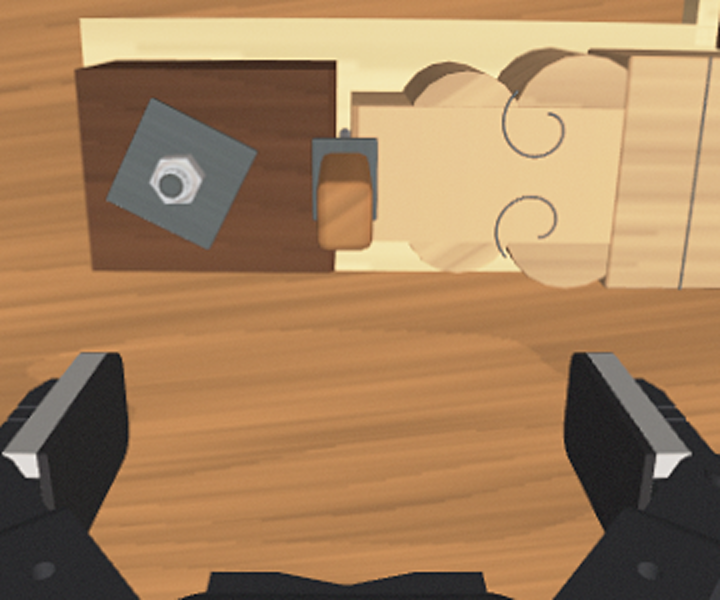

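View pics/s5z.png

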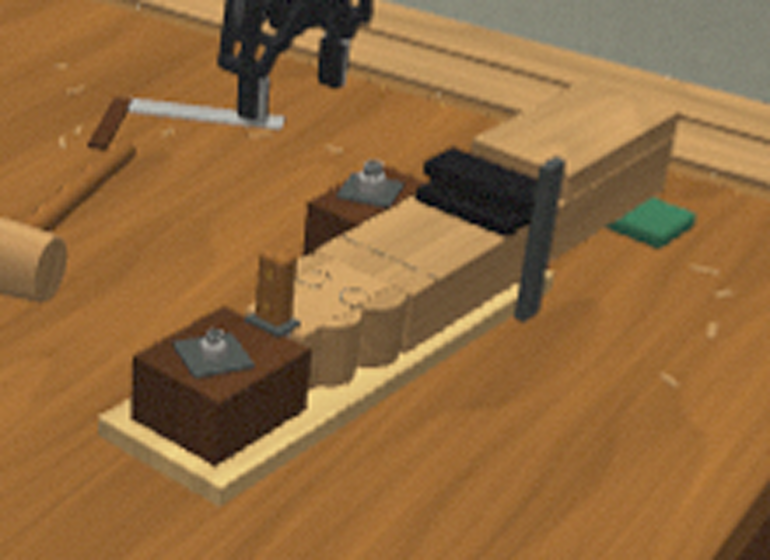

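The gauge stands upright in the gap with its collar on the wood. It shows at about (345,200) in the enlarged wrist view, and the scene view agrees. Next is the 19 mm socket.

```bash
python3 - <<'E'
from h import *
print(rel([.455,-.31,.22],-.092))
E
```

```text
(array([ 105.4, -502.4,   32.7]), array([ 0.0016,  0.007 , -0.03  ]))
```

Request:
move_arm(plan=[[15,-55,0,0,0.007,-0.03,0],[28,-110,4,0.002,0.007,-0.03,0],[40,-165,8,0.002,0.007,-0.03,0],[52,-220,12,0.002,0.007,-0.03,0],[65,-280,16,0.002,0.007,-0.03,0],[76,-340,20,0.002,0.007,-0.03,0],[88,-400,24,0.002,0.007,-0.03,0.2],[98,-455,28,0.002,0.007,-0.03,0.4],[105,-490,32,0.002,0.007,-0.03,0.4],[105,-502,33,0.002,0.007,-0.03,0.4],[105,-502,33,0.002,0.007,-0.03,0.4],[105,-502,33,0.002,0.007,-0.03,0.4]])

```text
t: 12.12
eef_pos: [0.4559, -0.3085, 0.2194]
eef_rot: [[-0.996, 0.09, -0.0], [0.09, 0.996, 0.0], [0.0, 0.0, -1.0]]
wrist_force: [0.7, -0.4, -0.2]
opening: 0.051
```

```bash
python3 - <<'E'
from h import *
im,p=snap('wrist','w6')
cv2.imwrite('pics/w6z.png',cv2.resize(im[150:350,170:420],None,fx=3,fy=3,interpolation=cv2.INTER_CUBIC))
E
```

```text
t 12.125 [ 0.4559 -0.3085  0.2194] [ 0.7 -0.4 -0.2] 0.051009056805771766
```

View pics/w6.png

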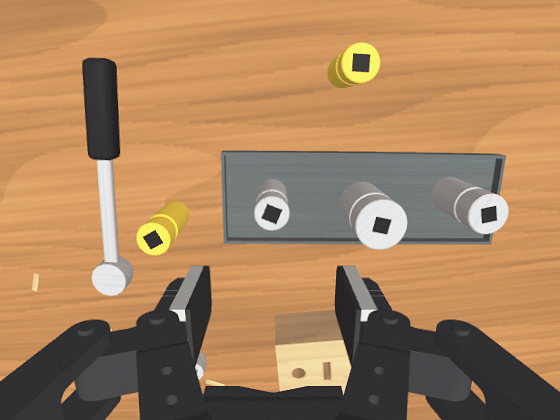

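View pics/w6z.png

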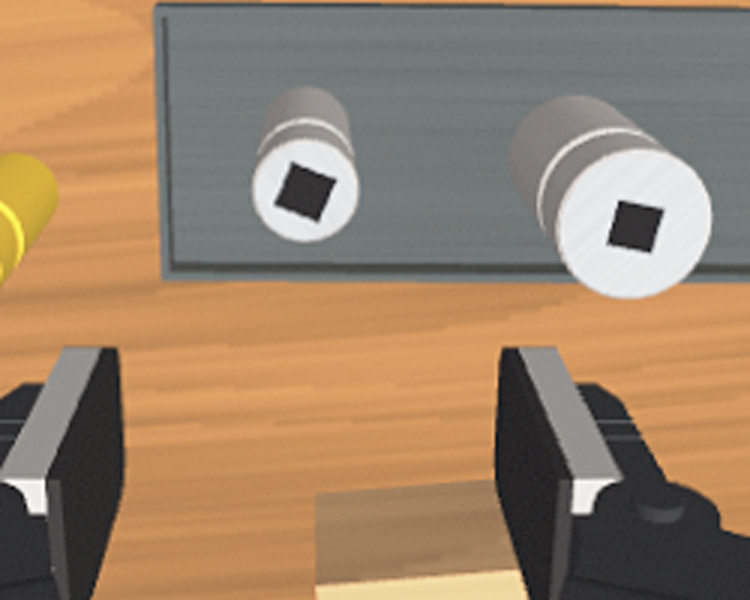

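```bash
python3 - <<'E'
from h import *
p=json.load(open('pics/w6.json')); im=cv2.imread('pics/w6.png')
Z=lambda x,y:(170+(x+.5)/3-.5,150+(y+.5)/3-.5)
for q in [(305,189),(251,189),(359,189),(305,138),(305,242)]: print(np.round(plane(p,*Z(*q),.079)*1e3,1))
P=[plane(p,*Z(*q),.079)*1e3 for q in [(286,162),(337,178),(320,223),(274,206)]]
print(np.mean(P,0),[round(np.degrees(np.arctan2(*(P[i]-P[i-1])[1::-1]))%90,1) for i in range(4)])
P=[plane(p,*Z(*q),.079)*1e3 for q in [(616,200),(664,207),(654,253),(607,245)]]
print(np.mean(P,0))
c=np.array([.4675,-.3098]); print(rel([*c,.10],-.092),rel([*c,.031],-.092))
E
```

```text
[ 465.7 -310.3   79. ]
[ 464.4 -324.3   79. ]
[ 467.  -296.3   79. ]
[ 452.1 -309.    79. ]
[ 480.2 -311.7   79. ]
[ 466.61302461 -310.58752243   79.        ] [np.float64(69.6), np.float64(66.8), np.float64(65.1), np.float64(63.6)]
[ 483.95236181 -224.16554094   79.        ]
(array([-11.6,  -0.3, 119.6]), array([ 0.0001, -0.    ,  0.0017])) (array([-11.6,  -0.3, 188.6]), array([ 0.0001, -0.    ,  0.0017]))
```

The silver socket measures 28.0 mm across at (466,-310), so it is the 19 mm one. I'll lower and grip it.

Request:
move_arm(plan=[[-10.5,-0.9,40,0,0,0.002,0.4],[-10.5,-0.9,85,0,0,0.002,0.4],[-10.5,-0.9,125,0,0,0.002,0.4],[-10.5,-0.9,155,0,0,0.002,0.4],[-10.5,-0.9,175,0,0,0.002,0.4],[-10.5,-0.9,185,0,0,0.002,0.4],[-10.5,-0.9,188,0,0,0.002,0.4],[-10.5,-0.9,188,0,0,0.002,0.6],[-10.5,-0.9,188,0,0,0.002,1],[-10.5,-0.9,188,0,0,0.002,1],[-10.5,-0.9,188,0,0,0.002,1],[-10.5,-0.9,188,0,0,0.002,1]], newtons=60)

```text
t: 13.68
eef_pos: [0.4671, -0.3108, 0.033]
eef_rot: [[-0.996, 0.092, 0.002], [0.092, 0.996, -0.001], [-0.002, -0.001, -1.0]]
wrist_force: [-0.4, 1.6, 6.3]
opening: 0.0268
```

Request:
move_arm(plan=[[0,0,-10,0,0,0,1],[0,0,-25,0,0,0,1],[0,0,-50,0,0,0,1],[0,0,-90,0,0,0,1],[0,0,-130,0,0,0,1],[0,0,-170,0,0,0,1],[0,0,-180,0,0,0,1],[0,0,-180,0,0,0,1]])

```text
t: 14.68
eef_pos: [0.4668, -0.3107, 0.2131]
eef_rot: [[-0.996, 0.092, 0.002], [0.092, 0.996, -0.002], [-0.002, -0.001, -1.0]]
wrist_force: [0.2, -0.4, -1.9]
opening: 0.0267
```

```bash
python3 - <<'E'
from h import *
im,p=snap('wrist','w7')
print(rel([.6093,.1065,.21],-.092))
E
```

```text
t 14.675 [ 0.4668 -0.3107  0.2131] [ 0.2 -0.4 -1.9] 0.026680173773295957
(array([-104.1,  428.1,    1.6]), array([ 0.0003, -0.    , -0.0004]))
```

View pics/w7.png

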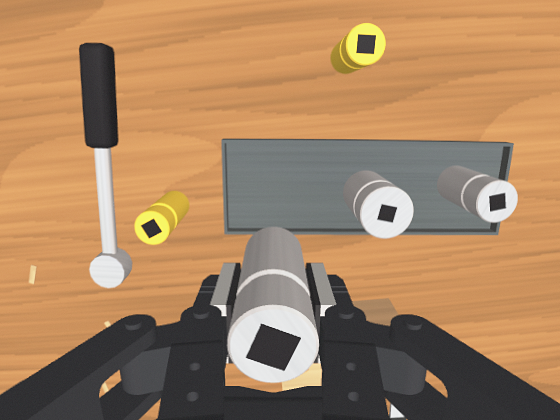

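```bash
python3 - <<'E'
from h import *
p=json.load(open('pics/w7.json'))
s=r.read_state();R0=np.array(s['eef_rot']);t0=np.array(s['eef_pos'])
for q in [(273.5,343),(228,340),(319,340),(273,304),(273,382)]: print(np.round(R0.T@(plane(p,*q,t0[2]+.046)-t0)*1e3,1))
E
```

```text
[  0.8   0.  -46. ]
[  1.8 -13.7 -46. ]
[  1.8  13.8 -46. ]
[ 14.2  -0.1 -46. ]
[-13.7  -0.1 -46. ]
```

Request:
move_arm(plan=[[-15,55,0,0,0,0.05,1],[-28,110,0,0,0,0.1,1],[-42,165,0,0,0,0.15,1],[-55,220,0,0,0,0.2,1],[-70,280,0,0,0,0.223,1],[-85,340,0,0,0,0.223,1],[-98,395,0,0,0,0.223,1],[-104.5,420,0,0,0,0.223,1],[-104.7,428,10,0,0,0.223,1],[-104.7,428,25,0,0,0.223,1],[-104.7,428,25,0,0,0.223,1]])

```text
t: 16.1
eef_pos: [0.6079, 0.105, 0.1829]
eef_rot: [[-0.95, 0.312, -0.006], [0.312, 0.95, -0.0], [0.006, -0.002, -1.0]]
wrist_force: [0.6, 0.8, -1.6]
opening: 0.0263
```

```bash
python3 - <<'E'
from h import *
im,p=snap('wrist','w8')
im2,_=snap('scene','s8')
cv2.imwrite('pics/w8z.png',cv2.resize(im[120:390,130:430],None,fx=2.2,fy=2.2,interpolation=cv2.INTER_CUBIC))
cv2.imwrite('pics/s8z.png',cv2.resize(im2[60:260,240:440],None,fx=3,fy=3,interpolation=cv2.INTER_CUBIC))
E
```

```text
t 16.1 [0.6079 0.105  0.1829] [ 0.6  0.8 -1.6] 0.026334602054552077
t 16.15 [0.6087 0.105  0.1844] [-0.7  1.1 -1.6] 0.026300561683909065
```

View pics/w8z.png

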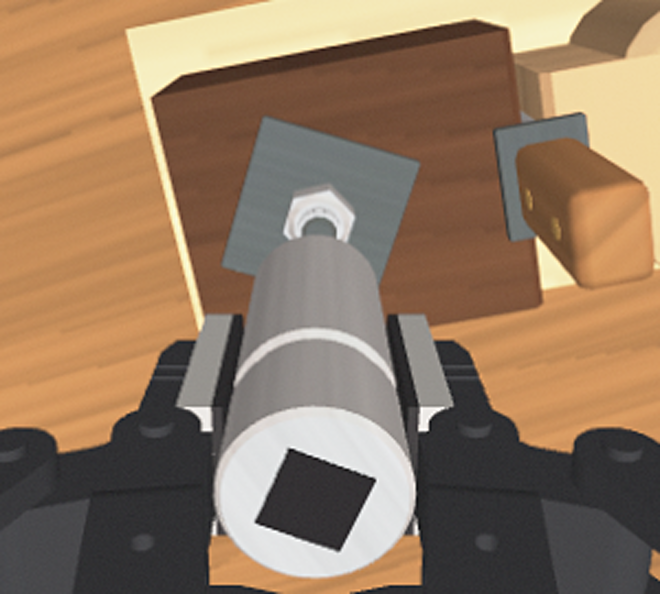

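View pics/s8z.png

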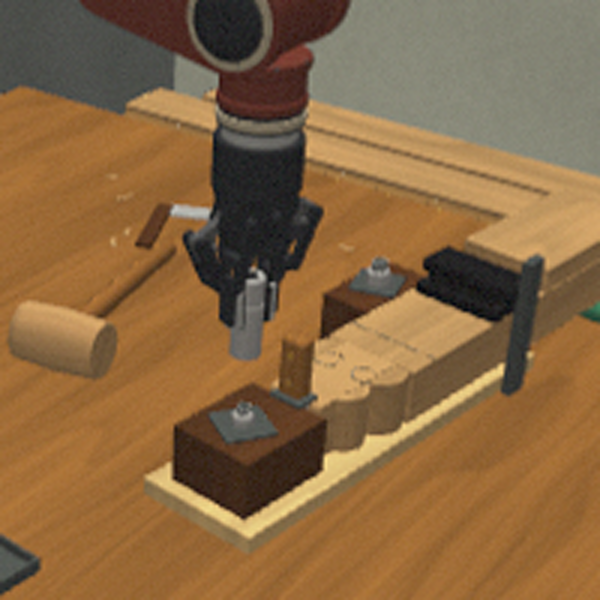

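```bash
python3 - <<'E'
from h import *
p=json.load(open('pics/w8.json'))
Z=lambda x,y:(130+(x+.5)/2.2-.5,120+(y+.5)/2.2-.5)
R=np.array(p['R']);o=-R.T@np.array(p['t'])
for q,z in [((320,215),.092),((318,230),.101),((284,222),.091),((356,207),.091),((329,184),.091)]:
    print(np.round(plane(p,*Z(*q),z)*1e3,1))
# washer visible corners
for q in [(264,117),(421,161),(222,264)]: print('w',np.round(plane(p,*Z(*q),.082)*1e3,1))
print(rel([.6097,.1062,.135],-.315),rel([.6097,.1062,.112],-.315))
E
```

```text
[607.1 107.1  92. ]
[608.7 105.9 101. ]
[606.1  96.2  91. ]
[608.4 117.8  91. ]
[599.3 112.4  91. ]
w [575.9  99.8  82. ]
w [603.3 140.4  82. ]
w [615.5  72.1  82. ]
(array([-0. ,  1.1, 50.7]), array([-0.0004, -0.0015, -0.002 ])) (array([-0.1,  1.1, 73.7]), array([-0.0004, -0.0015, -0.002 ]))
```

Request:
move_arm(plan=[[0,1.1,20,0,-0.001,-0.002,1],[0,1.1,35,0,-0.001,-0.002,1],[0,1.1,45,0,-0.001,-0.002,1],[0,1.1,50,0,-0.001,-0.002,1],[0,1.1,55,0,-0.001,-0.002,1],[0,1.1,59,0,-0.001,-0.002,1],[0,1.1,59,0,-0.001,-0.002,1]])

```text
t: 17.08
eef_pos: [0.6096, 0.1062, 0.1265]
eef_rot: [[-0.951, 0.31, -0.001], [0.31, 0.951, -0.0], [0.001, -0.001, -1.0]]
wrist_force: [-0.1, 0.4, -1.8]
opening: 0.0268
```

Request:
move_arm(plan=[[0,0,2,0,0,0,1],[0,0,4,0,0,0,1],[0,0,5,0,0,0,1],[0,0,6,0,0,0,1],[0,0,6,0,0,0,1]])

```text
t: 17.7
eef_pos: [0.6097, 0.1062, 0.1207]
eef_rot: [[-0.951, 0.31, -0.001], [0.31, 0.951, -0.0], [0.0, -0.0, -1.0]]
wrist_force: [-1.2, 0.8, -1.2]
opening: 0.0267
```

Request:
move_arm(plan=[[0,0,1,0,0,0,1],[0,0,2,0,0,0,1],[0,0,3,0,0,0,1],[0,0,4,0,0,0,1],[0,0,4,0,0,0,1]])

```text
t: 18.32
eef_pos: [0.6107, 0.1058, 0.1193]
eef_rot: [[-0.951, 0.31, 0.002], [0.31, 0.951, -0.001], [-0.002, -0.001, -1.0]]
wrist_force: [-3.4, -3.2, 8.4]
opening: 0.0268
```

It stops 3.7 mm below the nut's top, perched on the bevel, so the corners are not lined up. I'll lift a little, turn 30° to the other orientation and try again.

Request:
move_arm(plan=[[1,0,-4,0,0,0,1],[1,0,-4,0,0,-0.17,1],[1,0,-4,0,0,-0.34,1],[1,0,-4,0,0,-0.52,1],[1,0,-4,0,0,-0.52,1],[1,0,-1,0,0,-0.52,1],[1,0,1,0,0,-0.52,1],[1,0,2,0,0,-0.52,1],[1,0,3,0,0,-0.52,1],[1,0,3,0,0,-0.52,1]])

```text
t: 19.58
eef_pos: [0.61, 0.106, 0.1164]
eef_rot: [[-0.979, -0.203, 0.002], [-0.203, 0.979, -0.001], [-0.002, -0.002, -1.0]]
wrist_force: [2.0, 0.3, -1.4]
opening: 0.0268
```

It dropped to .1164, below the earlier stop, with no resistance. I'll keep going until it is home (expected near .112).

Request:
move_arm(plan=[[0,0,1,0,0,0,1],[0,0,2,0,0,0,1],[0,0,3,0,0,0,1],[0,0,4,0,0,0,1],[0,0,5,0,0,0,1],[0,0,6,0,0,0,1],[0,0,6,0,0,0,1]])

```text
t: 20.45
eef_pos: [0.6103, 0.106, 0.112]
eef_rot: [[-0.979, -0.203, 0.003], [-0.203, 0.979, -0.001], [-0.002, -0.002, -1.0]]
wrist_force: [-1.6, -1.7, 5.8]
opening: 0.0266
```

```bash
python3 - <<'E'
from h import *
im,p=snap('wrist','w9')
im2,_=snap('scene','s9'); im3,_=snap('top','t9')
cv2.imwrite('pics/w9z.png',cv2.resize(im[120:390,130:430],None,fx=2.2,fy=2.2,interpolation=cv2.INTER_CUBIC))
cv2.imwrite('pics/s9z.png',cv2.resize(im2[60:260,240:440],None,fx=3,fy=3,interpolation=cv2.INTER_CUBIC))
s=r.read_state(); print(s['wrist_torque'])
E
```

```text
t 20.45 [0.6103 0.106  0.112 ] [-1.6 -1.7  5.8] 0.026621751042065326
t 20.5 [0.6103 0.106  0.112 ] [-1.7 -1.4  5.9] 0.026290746633432033
t 20.55 [0.6103 0.106  0.112 ] [-2.5 -1.5  5.3] 0.026387975343686077
[-0.25465575  0.40388041 -0.00961492]
```

View pics/w9z.png

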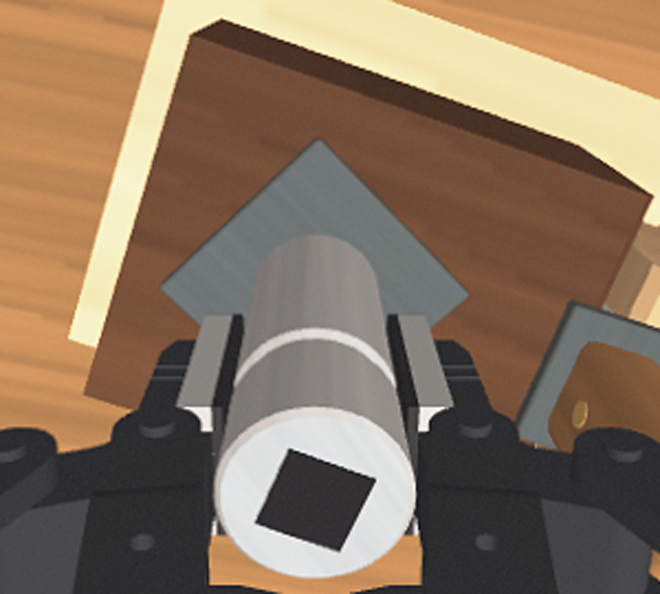

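View pics/s9z.png

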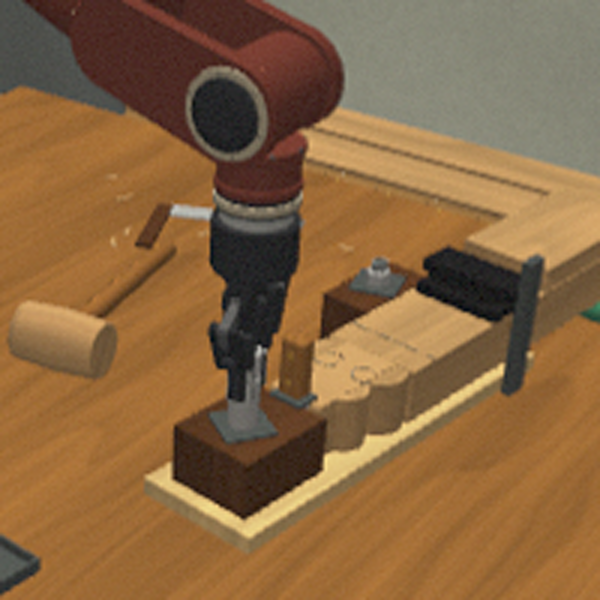

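View pics/t9.png

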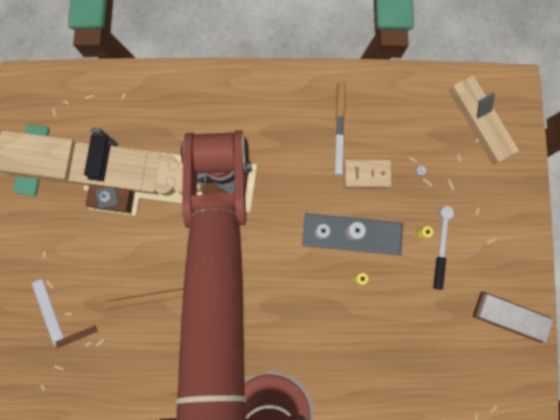

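The pictures show the socket standing upright on the washer at about (245,420) in the enlarged scene view. The gauge is untouched and upright at (297,365). In the top view the 24 and 30 mm sockets still stand in the tray at (323,231) and (357,231). Handing in.

```bash
python3 - <<'E'
from bench import order
print(order.job_done())
E
```

```text
the job is handed in; nothing more can be done
None
```

The job is done and handed in at about 20.6 s of the 72 s allowed. No verdict was reported.

- **Gauge:** I lifted it from the rack and lowered it into the middle of the gap. Its collar met the wood at TCP z 0.1002, against a predicted 0.1003, with about 8 N of contact. I released it, and the last scene picture shows it still upright with the collar on the wood.
- **Choosing the socket:** In the wrist image the end-stop nut measured 22–24 mm across its corners, which means 19 mm. I therefore tried only the 19 mm socket.
- **Fitting the socket:** The first try perched on the nut's bevel because the corners were 30° out of line. After I lifted it and turned it 30°, it slid on with no resistance.
- **Final state:** The socket's mouth is on the washer at TCP z 0.1120, as predicted, with about 6 N of push. It is still gripped at 60 N, and the tool is within 0.3° of vertical.
- **Everything else:** The 24 and 30 mm sockets stand in their tray. The chisel, ratchet and adapter are where they were; the arm hid the mallet's head from the top camera, but the scene camera shows the mallet lying there.

**Disagreement:** The top camera put the bolt about 4 mm nearer the base than the wrist camera did. I went with the wrist camera, and both fits confirmed it.

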